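Put a reagent carton away and latch the cabinet door

TASK

Take the smaller reagent carton out of its tray and slide it, lying flat, all the way into the empty pigeonhole of the small white cabinet, beside the carton already there. Then push the cabinet door fully shut, so that it snaps home on its catch. Leave the larger carton, the bottles, the beaker and the tape roll where they stand.

Things in the scene. Friction and masses are not known exactly. Their poses are not given: they have to be found in the camera images.
- carton: the smaller printed reagent carton, a closed box 62 mm (its own x) by 120 mm (its own y) by 55 mm high, 0.13 to 0.25 kg. Origin: centre of its underside, z up. At the start it lies flat in its tray, long side along the tray's y. Both ends are alike; either may go in first.
- tray: grey tray round the smaller carton, fixed. Outside 96 (x) by 146 mm (y), origin under its centre, inner floor 6 mm up, walls 60 mm high, inside 68 x 126 mm. Finger notches 46 mm wide, open to the tray floor, in the middle of its two long sides (-x, +x): the carton can be gripped only there, across its 62 mm, from above. The two trays may swap places.
- big_carton: the larger reagent carton, 66 (x) by 130 (y) by 70 mm high, origin at the centre of its underside; it lies in the big tray and is too tall for the cabinet. Leave it.
- big_tray: grey tray of the larger carton, like the other, fixed, outside 100 mm (x) by 156 mm (y), walls 60 mm high; origin under its centre.
- cabinet: small white cabinet, fixed, 142 mm deep (own x), 190 wide (y), 102 high; origin under its centre, z up. Open front at x = -71 mm. Two pigeonholes 76 mm wide, 64 high, 134 deep; floor 30 mm above the bench, roof underside at 94 mm, roof 8 mm thick. The empty one is centred on y = -37 mm; that at y = +47 mm holds an identical, fixed carton.
- bay (a point): where the carton's origin belongs: on the floor of the empty pigeonhole, at (-4, -37, 30) mm in the cabinet's frame. The carton's long side then lies along the cabinet's x; it has 7 mm play to each side.
- bay_mouth (a point): middle of the lower front edge of the empty pigeonhole, at (-71, -37, 30) mm in the cabinet's frame. The roof keeps the hand out: a carton held by its middle cannot get far enough in to rest on the raised floor; held near its rear end it can, and the last bit is pushed.
- door (a joint): angle of the cabinet's door (rad): 0 = shut, 1.57 = straight out to the cabinet's -x, 1.8 = limit. Upright hinge at the cabinet's front left (+y) edge, light friction; it stays where it is left. At about 0.08 rad it meets a sprung roller catch and rests ajar unless pushed on: 5 to 7 N at the free edge (8 to 11 N at 115 mm from the hinge) snaps it to 0, where the catch holds it.
- door_hinge (a point): point on the upright hinge axis, at (-86, 93, 62) mm in the cabinet's frame. The axis lies on the door's outer face. The door is a panel reaching 186 mm from there, 14 mm thick (behind the outer face), from 24 to 100 mm above the bench.
- door_push (a point): point on the door's plain outer face, 115 mm from the hinge, 80 mm above the bench; the frame turns with the door: x points through the door (into the cabinet when shut), y along the panel towards the hinge.
- door_handle (a point): middle of the upright bar handle on the door's outer face: 11 mm thick, 46 mm long, 35 mm off the face, 156 mm from the hinge, 62 mm above the bench.
- bottle_a: amber bottle with a black cap, 48 mm across, 90 mm tall, standing; origin at the centre of its foot. Leave it.
- bottle_b: amber bottle with a white cap, 48 mm across, 90 mm tall, standing; origin at the centre of its foot. Leave it.
- beaker: glass beaker, 53 mm across, 67 mm tall, standing; origin at the centre of its foot. Leave it.
- tape_roll: roll of tape lying flat, 75 mm across, 24 mm high; origin at the centre of its underside. Leave it.

How it is judged:
By the outcome, as a careful person would: the job done as asked, in the order asked, and still so for the second after the job is handed in, with the robot touching nothing.
It also fails if it takes over 58 s, if anything falls off the work surface, if the arm or the gripper's body presses on something with over 40 N, if the wrist force passes 120 N, or if a joint passes its speed limit or range.

ROBOT

A 7-joint arm with a two-finger parallel gripper is mounted at the origin on a cart in front of the work surface, level with it; the furniture and walls round the work are solid. World frame = base frame: x ahead of the robot, y to its left, z up, the work surface at z = 0. Lengths are in m, angles in rad, forces in N, time in s.
With the tool pointing down it reaches from about 0.375 to 0.925 m from the base axis. Payload 3.1 kg.
Tool frame: the origin (TCP) lies between the finger pads; the fingertips stand 19 mm ahead of it and the grasp point (between the pads) is the TCP; z points along the fingers, y is the line along which they close (so a half turn about z gives the same grasp; the last joint's range is limited). The gripper opens to 85 mm and grips with 20 to 120 N. Pads are 22 mm wide; open, the fingers measure 114 mm over their backs; the gripper's body (76 mm by 85 mm) begins 54 mm behind the grasp point. The pads swing forward as they close: fully open they stand 13 mm farther back than shut.
Start: joints at [-1.401, 0.383, 0.044, 1.598, -0.018, 1.161, -0.05], TCP at [0.172, 0.627, 0.25] pointing down, gripper open.
Joint ranges: [-2.61, 2.61], [-0.41, 2.15], [-1.48, 1.57], [0, 2.5], [-1.57, 4.71], [0.05, 1.97], [-2.85, 2.85]. Speed limits (rad/s): [2.79, 2.79, 3.14, 3.14, 3.14, 3.14, 3.14].

INTERFACE

Orientations are given as a unit quaternion [x, y, z, w].
In Python, from bench import move_ptp, movel, move_j, move_gripper, pause, inverse_kinematics, read_camera, camera_params, MotionError, sign_off, look_for, tip_of, read_time_s, read_qpos, read_joint_vel, read_effort, read_eef_pos, read_tcp_rot, read_ft_force, read_ft_torque, read_finger_gap, read_grasp_force gives the robot as it stands. Calls block until the motion is done:
- move_ptp(position, orientation): joint-space move of the TCP to a pose.
- movel(position, orientation=None, speed=0.15): straight line of the TCP; orientation=None keeps the orientation; speed is the mean speed in m/s.
- move_j(angles): joint-space move.
- move_gripper(opening, effort=None): finger opening in m; effort is the grip in N (None keeps the last); returns when the fingers have stopped.
- pause(seconds).
- inverse_kinematics(position, orientation): joint angles nearest the present ones, or None.
- read_camera(name): name is "side" or "top" or "wrist"; returns the picture (400x640x3 uint8, red, green, blue); there is no depth.
- camera_params(name): a dict with "K" (3x3 intrinsics, pixels), "camera_from_world" (4x4, takes a point from world to camera coordinates). Camera axes: x right, y down, z forward; pixel columns grow to the right and rows downward; lengths in m; the calibration is good to about 2 mm. A picture is of the moment at which its call begins: read the wrist's pose just before it. camera_params takes no time and is no camera call; for the wrist camera it gives the pose at the moment of the call.
A pose or a line that the arm cannot do raises MotionError and nothing moves.
- sign_off(): hands the job in; it is judged then, once.
Trained networks look in the newest picture that a camera, given by its name, has taken for a name from the list of things; names that differ only in an ending like _2 or _b are one class to them, and where a whole thing is asked for, a point or a joint stands for the part that bears it (a point fixed in the world has none). Each returns a list of dicts, best first, with "confidence" (0 to 1); they miss things now and then, are a little off and sometimes report something else, mostly with a low value. They report only what shows in the picture. A call takes as long as a camera call.
- look_for(camera, name): "at" ([column, row] in pixels, amid what is visible of it).
- tip_of(camera, name): "at" ([column, row] in pixels: a listed point, or the origin of a listed thing).
Readings, each from a call of its own:
- read_time_s(): time.
- read_qpos(): joint angles.
- read_joint_vel(): joint speeds.
- read_effort(): joint torques, N m.
- read_eef_pos(): TCP position.
- read_tcp_rot(): TCP orientation.
- read_ft_force(): force on the tool from outside, world axes, zero at the start.
- read_ft_torque(): the same for the moment, N m.
- read_finger_gap(): finger opening in m.
- read_grasp_force(): force on a finger pad.
Only numpy, scipy, OpenCV 4.12 (cv2) and the standard library are available. Lean on these libraries where they do the work, as an engineer would, in place of code of your own. Each camera call takes 0.05 s, during which the arm holds its last target. There are 200 camera calls.

## Working session

There is one attempt and no reset: what is moved stays moved. The work goes in short steps, each a Python script; the robot and the scene stay as the last script left them, time stands still between calls to the robot, and variables do not carry over. Pictures are saved under pics/ and viewed, at most 10 in all, crops included, and the job is handed in when it is done.

```bash
ls; mkdir -p pics; cat > h.py <<'E'
import numpy as np, cv2
from bench import *
from scipy.spatial.transform import Rotation as R
def ray(cam,px,P=None):
    P=P or camera_params(cam); K=np.array(P["K"]); T=np.array(P["camera_from_world"])
    d=T[:3,:3].T@np.linalg.solve(K,[px[0],px[1],1.]); o=-T[:3,:3].T@T[:3,3]; return o,d
def onz(cam,px,z,P=None):
    o,d=ray(cam,px,P); return o+d*(z-o[2])/d[2]
def proj(cam,p):
    P=camera_params(cam); q=np.array(P["camera_from_world"])@np.r_[p,1]; q=np.array(P["K"])@q[:3]; return q[:2]/q[2]
def save(cam,n):
    im=read_camera(cam); cv2.imwrite(f"pics/{n}.png",im[:,:,::-1]); return im
def down(yaw): # tool z down; tool y axis (closing line) at yaw+90deg ; tool x at yaw
    return (R.from_euler('z',yaw)*R.from_euler('x',np.pi)).as_quat()
E
python3 - <<'E'
from h import *
Z=dict(carton=0.006,tray=0,big_carton=.006,big_tray=0,cabinet=0,bay=.03,bay_mouth=.03,door_hinge=.062,door_push=.08,door_handle=.062,bottle_a=0,bottle_b=0,beaker=0,tape_roll=0)
for c in("top","side"):
    save(c,c+"0")
    T=np.array(camera_params(c)["camera_from_world"]);print(c,(-T[:3,:3].T@T[:3,3]).round(3))
    for n,z in Z.items():
        print(n,[(np.round(d["at"]),round(d["confidence"],2),onz(c,d["at"],z)[:2].round(3)) for d in tip_of(c,n)[:3]])
print(read_time_s(),R.from_quat(read_tcp_rot()).as_matrix().round(2))
E
```

```text
pics
top [0.301 0.027 1.392]
carton []
tray [(array([258., 225.]), 0.57, array([0.469, 0.213])), (array([193., 230.]), 0.17, array([0.453, 0.411]))]
big_carton [(array([196., 228.]), 0.9, array([0.46 , 0.402]))]
big_tray [(array([198., 231.]), 0.81, array([0.451, 0.395])), (array([256., 223.]), 0.64, array([0.475, 0.218])), (array([359., 225.]), 0.33, array([ 0.47, -0.1 ]))]
cabinet [(array([376., 169.]), 0.93, array([ 0.648, -0.155]))]
bay []
bay_mouth [(array([387., 188.]), 0.62, array([ 0.583, -0.184])), (array([195., 227.]), 0.49, array([0.46 , 0.399]))]
door_hinge [(array([345., 186.]), 0.9, array([ 0.58 , -0.054]))]
door_push [(array([357., 229.]), 0.6, array([ 0.45 , -0.087]))]
door_handle [(array([347., 239.]), 0.73, array([ 0.422, -0.058])), (array([339., 251.]), 0.33, array([ 0.387, -0.033]))]
bottle_a [(array([295., 180.]), 0.75, array([0.612, 0.1  ]))]
bottle_b [(array([295., 180.]), 0.75, array([0.612, 0.1  ]))]
beaker [(array([448., 232.]), 0.73, array([ 0.45, -0.37]))]
tape_roll [(array([337., 250.]), 0.51, array([ 0.393, -0.031]))]
side [ 0.968 -0.616  1.22 ]
carton [
[... 559 characters left out ...]
0.184]))]
bay_mouth [(array([331., 164.]), 0.3, array([0.477, 0.172]))]
door_hinge [(array([316., 225.]), 0.77, array([ 0.575, -0.062]))]
door_push [(array([279., 209.]), 0.61, array([ 0.46 , -0.086]))]
door_handle [(array([270., 198.]), 0.74, array([ 0.406, -0.063]))]
bottle_a [(array([244., 313.]), 0.74, array([ 0.547, -0.372])), (array([317., 274.]), 0.23, array([ 0.65 , -0.165]))]
bottle_b [(array([244., 313.]), 0.74, array([ 0.547, -0.372])), (array([317., 274.]), 0.23, array([ 0.65 , -0.165]))]
beaker [(array([217., 293.]), 0.68, array([ 0.45 , -0.372]))]
tape_roll [(array([270., 202.]), 0.73, array([ 0.387, -0.046]))]
1.5 [[-0.96  0.26 -0.  ]
 [ 0.26  0.96 -0.  ]
 [-0.   -0.   -1.  ]]
```

```bash
python3 - <<'E'
import cv2
a=cv2.imread("pics/top0.png")[130:290,150:490];b=cv2.imread("pics/side0.png")[80:340,170:430]
cv2.imwrite("pics/t0.png",cv2.resize(a,None,fx=2.35,fy=2.35,interpolation=2));cv2.imwrite("pics/s0.png",cv2.resize(b,None,fx=2.3,fy=2.3,interpolation=2))
E
```

```text
(no output)
```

View pics/t0.png

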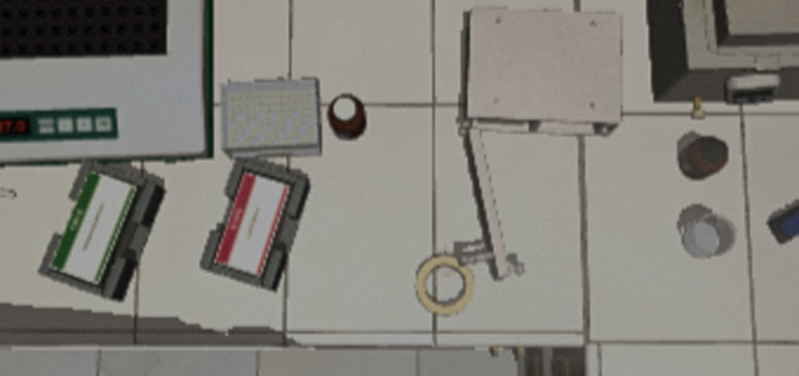

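View pics/s0.png

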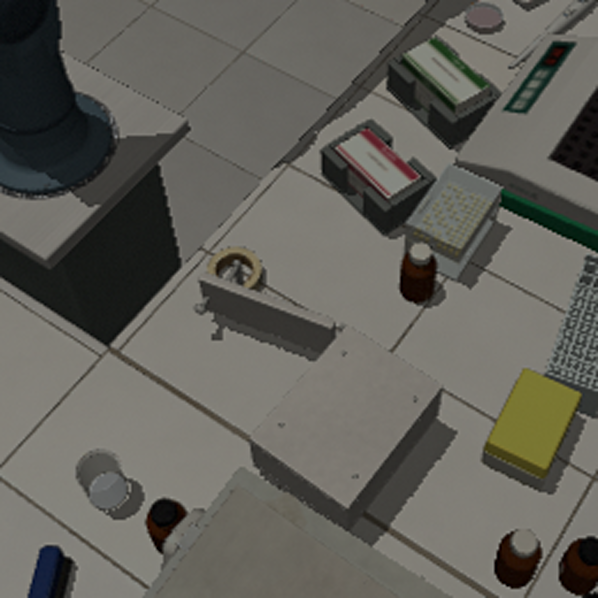

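The top view shows the red-banded (smaller) carton around crop (253,222), long axis about -18° from world x. The door stands open from crop (465,125) to (500,270), with the tape roll next to its handle. I'll go above the tray and take one close look, with another at the cabinet mouth later.

```bash
python3 - <<'E'
from h import *
move_ptp([0.40,0.225,0.26],down(np.radians(162)))
P=camera_params("wrist"); T=np.array(P["camera_from_world"]); print((-T[:3,:3].T@T[:3,3]).round(3),T[2,:3].round(2))
im=save("wrist","w1")
for n,z in dict(carton=.006,tray=0,big_carton=.006,big_tray=0).items():
    print(n,[(np.round(d["at"]),round(d["confidence"],2),onz("wrist",d["at"],z,P)[:2].round(4)) for d in tip_of("wrist",n)[:3]])
print(read_time_s())
# rectify top plane of carton z=.061 as ortho map 0.5mm/px
K=np.array(P["K"])
X=np.array([[.36,.32],[.36,.10],[.60,.32],[.60,.10]]); 
src=[];dst=[]
for x,y in X:
    q=K@(T@[x,y,.061,1])[:3]; src.append(q[:2]/q[2]); dst.append([(.32-y)*2500,(.60-x)*2500])
H=cv2.getPerspectiveTransform(np.float32(src),np.float32(dst))
cv2.imwrite("pics/o1.png",cv2.warpPerspective(im,H,(550,600))[:,:,::-1])
E
```

```text
[0.327 0.25  0.384] [ 0.28 -0.09 -0.96]
carton [(array([322., 216.]), 0.97, array([0.4601, 0.2101]))]
tray []
big_carton [(array([465., 169.]), 0.84, array([0.4551, 0.4006])), (array([128., 222.]), 0.54, array([ 0.3893, -0.035 ]))]
big_tray [(array([463., 169.]), 0.58, array([0.4572, 0.4002]))]
3.4417
```

View pics/o1.png

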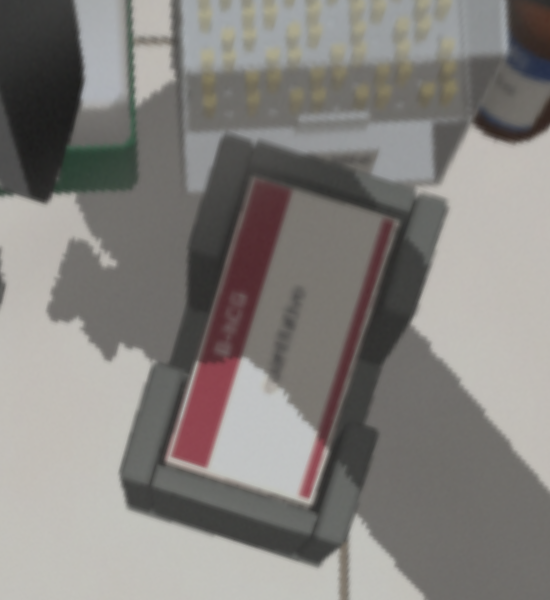

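The rectified view puts the carton's top corners at (252,177), (400,220), (313,504) and (166,464). That gives a centre of (0.4635, 0.207) and a yaw of -16.9°, so I'll grasp there.

```bash
python3 - <<'E'
from h import *
q=down(np.radians(163.15)); c=np.array([.4635,.2069])
move_gripper(.085)
movel([*c,.13],q,speed=.2); movel([*c,.036],speed=.08)
move_gripper(0.0,60); print("gap",read_finger_gap(),read_grasp_force(),read_eef_pos(),read_ft_force())
movel([*c,.15],speed=.1); print("gap",read_finger_gap(),read_ft_force())
movel([*c,.25],speed=.2)
q2=down(np.radians(174))
movel([.47,-.245,.22],q2,speed=.22)
movel([.47,-.245,.06],speed=.15); movel([.47,-.245,.032],speed=.04)
print(read_eef_pos(),read_ft_force(),read_finger_gap(),read_time_s())
E
```

```text
gap 0.061360506469523575 65.94725131988525 [0.46424942 0.20732853 0.0367337 ] [-0.13876317 -0.02996158  4.01296867]
gap 0.061634336247605045 [-0.24000008 -0.14050916 -1.57417337]
[ 0.47008591 -0.24521469  0.03202345] [ 0.9085183  -0.61763405 -1.34580453] 0.061515103632572746 12.4167
```

```bash
python3 - <<'E'
from h import *
move_gripper(.085); movel([.47,-.245,.12],speed=.2)
move_ptp([.42,-.19,.25],down(np.radians(174)))
P=camera_params("wrist"); im=save("wrist","w2")
for n,z in dict(carton=0,cabinet=0,bay=.03,bay_mouth=.03,door_hinge=.062,door_push=.08,door_handle=.062).items():
    print(n,[(np.round(d["at"]),round(d["confidence"],2),onz("wrist",d["at"],z,P)[:2].round(4)) for d in tip_of("wrist",n)[:3]])
np.savez("P2.npz",K=P["K"],T=P["camera_from_world"]); print(read_time_s())
K=np.array(P["K"]);T=np.array(P["camera_from_world"])
def ortho(z,x0,x1,y0,y1,s,n):
    src=[];dst=[]
    for x in(x0,x1):
        for y in(y0,y1):
            q=K@(T@[x,y,z,1])[:3]; src.append(q[:2]/q[2]); dst.append([(y1-y)*s,(x1-x)*s])
    H=cv2.getPerspectiveTransform(np.float32(src),np.float32(dst))
    cv2.imwrite(n,cv2.warpPerspective(im,H,(int((y1-y0)*s),int((x1-x0)*s)))[:,:,::-1])
ortho(.055,.38,.60,-.32,-.02,2000,"pics/o2a.png")
ortho(.102,.38,.75,-.32,-.02,1600,"pics/o2b.png")
E
```

```text
carton [(array([281., 213.]), 0.73, array([ 0.4693, -0.2442]))]
cabinet [(array([357., 328.]), 0.91, array([ 0.6573, -0.1593])), (array([535., 281.]), 0.37, array([0.6048, 0.0919]))]
bay [(array([332., 345.]), 0.85, array([ 0.6565, -0.196 ]))]
bay_mouth [(array([332., 301.]), 0.77, array([ 0.5863, -0.1903]))]
door_hinge []
door_push [(array([427., 217.]), 0.8, array([ 0.4626, -0.0839]))]
door_handle [(array([449., 170.]), 0.63, array([ 0.4199, -0.055 ]))]
14.425
```

View pics/w2.png

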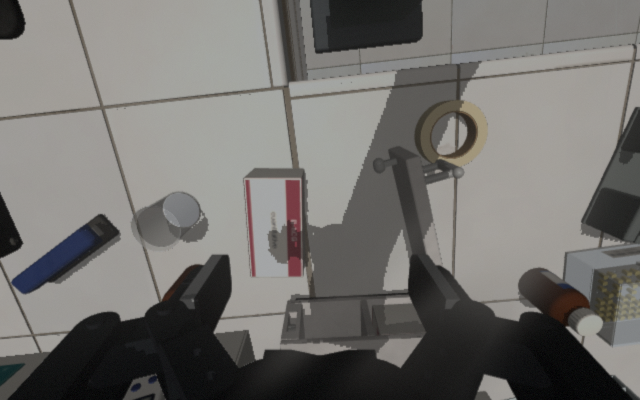

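View pics/o2b.png

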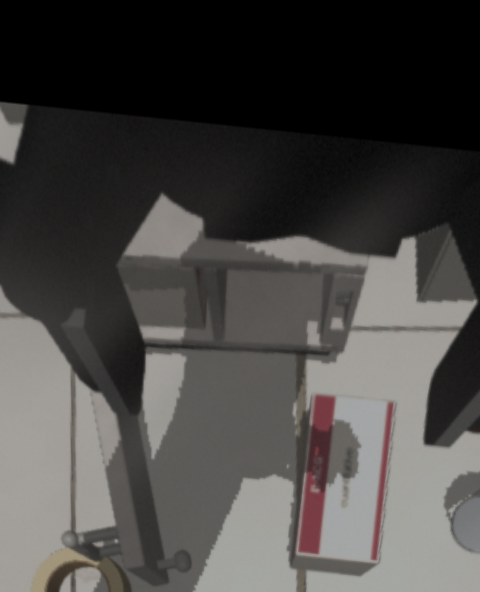

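The wrist view shows the carton at pixels (275,227). The pigeonhole mouth is at about (332,300) and the door stands open at (405,150)–(425,260). The cabinet yaw needs a better estimate, so I'll fit edge lines.

```bash
python3 - <<'E'
from h import *
Z=np.load("P2.npz"); P2=dict(K=Z["K"],camera_from_world=Z["T"])
l=cv2.createLineSegmentDetector()
for nm,P,zs in (("w2",P2,(.03,.102)),("top0",camera_params("top"),(.102,)),("side0",camera_params("side"),(.102,))):
    g=cv2.imread(f"pics/{nm}.png",0)
    for s in l.detect(g)[0][:,0]:
        for z in zs:
            a=onz(None,s[:2],z,P)[:2];b=onz(None,s[2:],z,P)[:2];m=(a+b)/2;L=np.linalg.norm(b-a)
            if L>.045 and .38<m[0]<.76 and -.29<m[1]<-.03:
                if (a-b)[np.argmax(abs(a-b))]<0:a,b=b,a
                d=a-b; print(nm,z,s.round(0),a.round(3),b.round(3),round(L,3),"deg",round(np.degrees(np.arctan2(d[1],d[0])),1))
E
```

```text
w2 0.102 [229. 256. 231. 296.] [ 0.519 -0.29 ] [ 0.474 -0.284] 0.045 deg -7.8
w2 0.03 [280. 348. 321. 355.] [ 0.672 -0.214] [ 0.654 -0.269] 0.057 deg 72.2
w2 0.102 [280. 348. 321. 355.] [ 0.603 -0.207] [ 0.589 -0.25 ] 0.045 deg 72.2
w2 0.03 [425. 331. 408. 293.] [ 0.647 -0.07 ] [ 0.585 -0.092] 0.066 deg 19.7
w2 0.102 [425. 331. 408. 293.] [ 0.583 -0.093] [ 0.534 -0.111] 0.052 deg 19.7
w2 0.102 [282. 314. 219. 320.] [ 0.547 -0.242] [ 0.546 -0.308] 0.066 deg 89.8
w2 0.03 [400. 367. 425. 333.] [ 0.704 -0.104] [ 0.65  -0.069] 0.065 deg -32.9
w2 0.102 [400. 367. 425. 333.] [ 0.629 -0.121] [ 0.586 -0.093] 0.051 deg -32.9
w2 0.03 [305. 168. 308. 249.] [ 0.51  -0.213] [ 0.409 -0.205] 0.102 deg -4.6
w2 0.102 [305. 168. 308. 249.] [ 0.475 -0.206] [ 0.395 -0.2  ] 0.08 deg -4.6
w2 0.03 [286. 217. 285. 179.] [ 0.465 -0.234] [ 0.42  -0.229] 0.046 deg -5.8
w2 0.03 [279. 343. 287. 301.] [ 0.647 -0.268] [ 0.581 -0.249] 0.069 deg -16.1
w2 0.102 [279. 343. 287. 301.] [ 0.583 -0.25 ] [ 0.531 -0.235] 0.054 deg -16.1
w2 0.03 [303. 267. 301. 173.] [ 0.533 -0.222] [ 0.414 -0.21 ] 0.12 deg -5.8
w2 0.102 [303
[... 3917 characters left out ...]
 307. 237.] [ 0.592 -0.07 ] [ 0.589 -0.127] 0.056 deg 87.4
side0 0.102 [218. 230. 253. 252.] [ 0.496 -0.248] [ 0.373 -0.249] 0.123 deg 0.3
side0 0.102 [277. 272. 213. 230.] [ 0.585 -0.257] [ 0.361 -0.257] 0.224 deg 0.0
side0 0.102 [330. 316. 283. 287.] [ 0.766 -0.279] [ 0.624 -0.281] 0.143 deg 0.8
side0 0.102 [287. 203. 306. 214.] [ 0.545 -0.069] [ 0.478 -0.069] 0.067 deg 0.0
side0 0.102 [259. 192. 223. 231.] [ 0.387 -0.084] [ 0.386 -0.242] 0.158 deg 89.9
side0 0.102 [300. 215. 287. 206.] [ 0.534 -0.078] [ 0.483 -0.077] 0.05 deg -2.0
side0 0.102 [357. 263. 330. 300.] [ 0.748 -0.117] [ 0.742 -0.243] 0.125 deg 87.6
side0 0.102 [291. 226. 274. 220.] [ 0.532 -0.123] [ 0.484 -0.135] 0.05 deg 13.7
```

Cabinet fit: origin about (0.659, -0.159), yaw -2.5°, mouth about (0.586, -0.1925), door about 1.34 rad. Next I regrip the carton near its rear end and insert it, checking force along the way.

```bash
cat >> h.py <<'E'
YAW=np.radians(-2.5); M=np.array([.5862,-.1925]); U=np.array([np.cos(YAW),np.sin(YAW)])
def along(s): return M+s*U     # point s metres inside the mouth on the hole's axis
E
python3 - <<'E'
from h import *
q1=down(np.radians(174)); g=[.4243,-.2402]
move_ptp([*g,.13],q1); movel([*g,.040],speed=.1)
move_gripper(0,90); print("gap",read_finger_gap(),read_grasp_force())
movel([*g,.0745],speed=.06)
movel([*along(-.120),.0745],down(YAW+np.pi),speed=.12)
print(read_eef_pos(),read_ft_force(),read_ft_torque(),read_time_s())
save("wrist","w3"); save("side","s3")
f0=np.array(read_ft_force())
for s in np.arange(-.110,-.0199,.01):
    movel([*along(s),.0745],speed=.08); f=np.array(read_ft_force())-f0
    if np.linalg.norm(f)>6: print("contact",s,f.round(1)); break
print(read_eef_pos(),f.round(2),read_ft_torque(),read_time_s())
im=save("side","s4")
E
```

```text
gap 0.060776486436968404 98.14706325531006
[ 0.46583398 -0.1876057   0.07438003] [ 0.254756   -0.19757464 -2.52636003] [ 0.00727496  0.06070261 -0.03091179] 17.8417
[ 0.5664809  -0.19153221  0.07457134] [-0.01  0.97 -0.71] [0.02596639 0.10289615 0.05961196] 20.6917
```

```bash
cat >> h.py <<'E'
def tilt(a,yaw=YAW): return (R.from_euler('z',yaw)*R.from_euler('y',-a)*R.from_euler('z',np.pi)*R.from_euler('x',np.pi)).as_quat()
E
python3 - <<'E'
from h import *
z=.0745; f0=read_ft_force()[2]
while z>.068:
    z-=.001; movel([*along(-.02),z],speed=.03)
    if read_ft_force()[2]-f0>1.5: break
print("lowered",z,read_ft_force())
move_gripper(.085); print(read_finger_gap())
movel([*along(-.02),.17],speed=.2)
for a in (45,38,30):
    qt=tilt(np.radians(a))
    ok=[inverse_kinematics([*along(s),h],qt) is not None for s,h in((-.075,.17),(-.075,.061),(-.012,.061))]
    print(a,ok)
    if all(ok): break
move_ptp([*along(-.075),.17],qt); move_gripper(0,40)
save("wrist","w5"); im=save("side","s5")
print(tip_of("side","carton")[:1],read_qpos(),read_time_s())
cv2.imwrite("pics/v5.png",cv2.resize(im[150:330,200:400,::-1],None,fx=3,fy=3))
E
```

```text
lowered 0.0705 [-2.80266065  1.68010705  3.51954792]
0.0848634719893551
45 [True, True, True]
[{'at': [217.4, 293.9], 'confidence': 0.68}] [ 1.57065689  0.25100176 -1.17663336  2.37310372  4.11872415  0.09844661
 -2.12633209] 27.4417
```

View pics/w5.png

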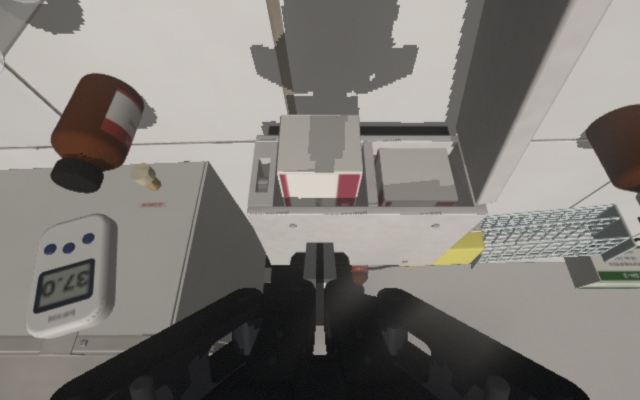

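The carton sits squarely in the right-hand hole, with its rear end protruding at (320,150). The tilted, closed fingers are ready, so I push it home.

```bash
python3 - <<'E'
from h import *
movel([*along(-.075),.061],speed=.12); f0=np.array(read_ft_force()); print(read_eef_pos())
for s in np.r_[-.062,-.052,-.042,-.032,-.022,-.016,-.012]:
    movel([*along(s),.061],speed=.06); f=(np.array(read_ft_force())-f0); print(round(s,3),f.round(1))
    if np.linalg.norm(f)>12: break
print(read_eef_pos(),read_finger_gap(),read_time_s())
movel([*along(-.075),.061],speed=.15)
movel([*along(-.085),.17],speed=.2)
P=camera_params("wrist"); im=save("wrist","w6"); print(read_qpos().round(2) if hasattr(read_qpos(),'round') else read_qpos(),read_time_s())
cv2.imwrite("pics/v6.png",cv2.resize(im[90:250,220:500,::-1],None,fx=2.5,fy=2.5))
E
```

```text
[ 0.51156506 -0.18948089  0.06150855]
-0.062 [ 0.4  0.1 -1.1]
-0.052 [ 0.8 -0.2 -0.3]
-0.042 [ 0.   0.8 -1.9]
-0.032 [-0.2 -0.3 -0.8]
-0.022 [-0.4 -0.6 -1.3]
-0.016 [ 0.8  0.3 -0.5]
-0.012 [ 0.1 -0.  -1.4]
[ 0.57462535 -0.19194839  0.06117948] -2.678756268946219e-05 31.1417
[ 1.54  0.2  -1.12  2.39  4.29  0.15 -2.32] 33.2417
```

View pics/v6.png

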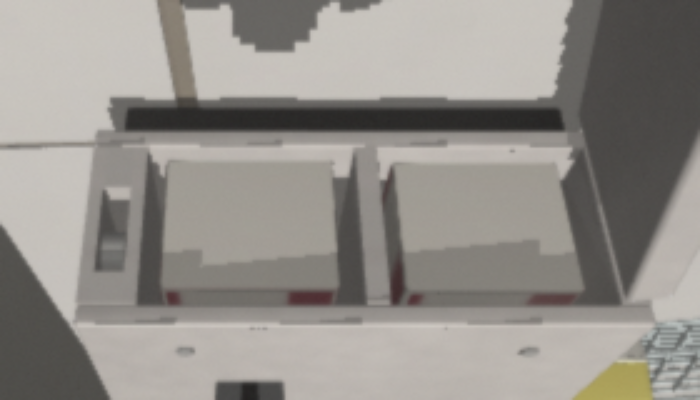

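The carton lies level with its neighbour, rear edges at rows 160 and 163, so it is fully in. Now the door: first I check that the path is feasible.

```bash
cat >> h.py <<'E'
C=np.array([.659,-.159]); Rc=np.array([[U[0],-U[1]],[U[1],U[0]]]); H=C+Rc@[-.086,.093]
def dp(th,extra=0,r=.115,z=.08):
    d=Rc@[-np.sin(th),-np.cos(th)]; n=Rc@[np.cos(th),-np.sin(th)]
    off=.011*abs(np.cos(th))+.0145*abs(np.sin(th))
    return np.r_[H+r*d-(off-extra)*n,z]
E
python3 - <<'E'
from h import *
print(H,dp(1.34,-.045),dp(0), np.round(read_qpos(),2))
for y in (YAW,YAW+np.pi):
    for th,e,z in((1.34,-.045,.19),(1.34,-.045,.08),(.7,0,.08),(0,.004,.08)):
        j=inverse_kinematics(dp(th,e,z=z),down(y)); print(round(y,2),th,z,None if j is None else np.round(j,2))
E
```

```text
[ 0.57713846 -0.06233725] [ 0.45267884 -0.02318009  0.08      ] [ 0.5611327  -0.17674798  0.08      ] [ 1.54  0.2  -1.12  2.39  4.29  0.15 -2.32]
-0.04 1.34 0.19 [ 1.09  0.27 -1.22  2.07  0.31  1.   -1.91]
-0.04 1.34 0.08 [ 1.03  0.62 -1.24  2.14  0.76  0.93 -2.28]
-0.04 0.7 0.08 [ 1.2   0.75 -1.25  2.03  0.86  1.03 -2.09]
-0.04 0 0.08 [ 1.14  0.92 -1.25  1.82  0.97  1.17 -2.06]
3.1 1.34 0.19 [ 1.09  0.27 -1.22  2.07  0.31  1.    1.23]
3.1 1.34 0.08 [ 1.03  0.62 -1.24  2.14  0.76  0.93  0.86]
3.1 0.7 0.08 [ 1.2   0.75 -1.25  2.03  0.86  1.03  1.05]
3.1 0 0.08 [ 1.14  0.92 -1.25  1.82  0.97  1.17  1.08]
```

```bash
python3 - <<'E'
from h import *
p=np.array(read_eef_pos())
try: movel([p[0]-.03,p[1]+.03,.30],speed=.25)
except MotionError as e: print(e); movel([p[0],p[1],.25],speed=.25)
q=down(YAW)
move_ptp(dp(1.34,-.045,z=.25),q); print(read_eef_pos(),np.round(read_qpos(),2),read_time_s())
movel(dp(1.34,-.045),speed=.25); f0=np.array(read_ft_force()); print(read_time_s())
for th in (1.34,1.1,.85,.6,.35,.15):
    movel(dp(th),speed=.12); f=np.array(read_ft_force())-f0
    print(th,f.round(1),round(read_time_s(),2))
    if np.linalg.norm(f)>25: break
E
```

```text
the arm cannot follow that straight line within its joint rangesTraceback (most recent call last):
  File "<stdin>", line 3, in <module>
bench.MotionError: the arm cannot follow that straight line within its joint ranges

During handling of the above exception, another exception occurred:

Traceback (most recent call last):
bench.MotionError: the arm cannot follow that straight line within its joint ranges
```

The straight lift is blocked by joint 6's limit. The reverse of the earlier joint move is known to be clear, so I'll go back that way to the vertical pose and on to the door.

```bash
python3 - <<'E'
from h import *
q=down(YAW+np.pi)
move_ptp([*along(-.04),.20],q); print(np.round(read_qpos(),2),np.round(read_ft_force(),1),read_time_s())
movel(dp(1.34,-.045,z=.20),q,speed=.25)
movel(dp(1.34,-.045),speed=.2); f0=np.array(read_ft_force()); print(read_time_s())
for th in (1.34,1.1,.85,.6,.35,.15):
    movel(dp(th),speed=.12); f=np.array(read_ft_force())-f0
    print(th,f.round(1),round(read_time_s(),2))
    if np.linalg.norm(f)>25: break
E
```

```text
[ 1.2   0.64 -1.24  1.78  0.65  1.21  1.3 ] [-0.3 -0.4 -0.4] 36.2917
37.9583
1.34 [-0.7  0.3  0.4] 38.48
1.1 [-0.5  0.4  0.2] 38.86
0.85 [-0.4  0.1  0.6] 39.25
0.6 [-0.2  0.1  0.1] 39.65
0.35 [-1.   0.4 -0.2] 40.06
0.15 [-0.9  0.3 -0.3] 40.42
```

```bash
python3 - <<'E'
from h import *
f0=np.array(read_ft_force())
for th,e in ((.09,0),(.05,0),(.02,0),(0,0),(0,.002),(0,.004),(0,.006)):
    movel(dp(th,e),speed=.05); f=(np.array(read_ft_force())-f0)
    print(th,e,f.round(1),np.round(read_eef_pos(),4))
    if f[0]<-20: break
print(read_time_s())
im=save("top","t7"); print([ (d["at"],d["confidence"]) for d in look_for("top","door")[:2]])
cv2.imwrite("pics/v7.png",cv2.resize(im[130:290,290:490,::-1],None,fx=3.5,fy=3.5,interpolation=2))
E
```

```text
0.09 0 [ 0.9 -0.4  0.5] [ 0.5497 -0.1746  0.08  ]
0.05 0 [-1.   0.1  0.3] [ 0.5539 -0.1756  0.0795]
0.02 0 [-2.3  0.7 -0.2] [ 0.558  -0.1763  0.0796]
0 0 [-0.6  0.6 -0.8] [ 0.5612 -0.1768  0.08  ]
0 0.002 [-5.2 -0.6  3. ] [ 0.5613 -0.1768  0.0798]
0 0.004 [-8.9  0.5  5. ] [ 0.5612 -0.177   0.0792]
0 0.006 [-12.5   1.    5.5] [ 0.561  -0.1771  0.0782]
42.225
[([362.1, 189.1], 0.78)]
```

View pics/v7.png

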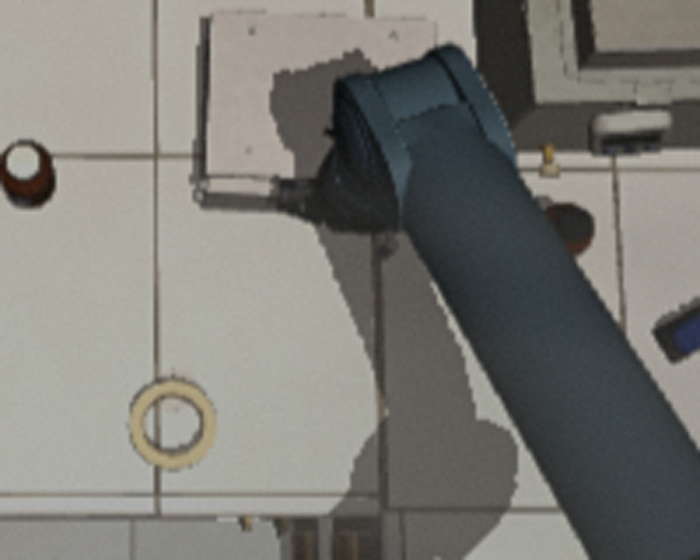

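The door meets a firm stop at the expected shut position. I'll press a little harder to be sure, back off, and check the angle from the pictures.

```bash
python3 - <<'E'
from h import *
for e in (.009,.012,.015):
    movel(dp(0,e),speed=.05); f=np.array(read_ft_force()); print(e,f.round(1),np.round(read_eef_pos(),4))
    if f[0]<-25: break
movel(dp(0,-.05),speed=.15); move_ptp(dp(0,-.13,z=.30),down(YAW+np.pi))
P=camera_params("wrist"); im=save("wrist","w8"); it=save("top","t8"); is_=save("side","s8")
l=cv2.createLineSegmentDetector()
for nm,P,zs in (("w8",P,(.100,)),("t8",camera_params("top"),(.100,)),("s8",camera_params("side"),(.100,))):
    for s in l.detect(cv2.imread(f"pics/{nm}.png",0))[0][:,0]:
        a=onz(None,s[:2],.1,P)[:2];b=onz(None,s[2:],.1,P)[:2];m=(a+b)/2;L=np.linalg.norm(b-a)
        if L>.05 and .53<m[0]<.61 and -.28<m[1]<-.03 and abs((a-b)[1])>.045:
            if a[1]<b[1]:a,b=b,a
            d=a-b; print(nm,a.round(3),b.round(3),"deg",round(np.degrees(np.arctan2(d[1],d[0])),1))
print(read_time_s())
cv2.imwrite("pics/v8.png",np.vstack([im[:,:,::-1][100:400],cv2.resize(it[130:230,290:490,::-1],(600,300))]) if False else im[:,:,::-1])
E
```

```text
0.009 [-19.8   1.1   7.3] [ 0.5609 -0.1772  0.0775]
0.012 [-27.    0.2  13.7] [ 0.5608 -0.1773  0.0775]
t8 [ 0.56  -0.096] [ 0.558 -0.193] deg 88.9
t8 [ 0.576 -0.107] [ 0.572 -0.194] deg 87.2
44.475
```

View pics/v8.png

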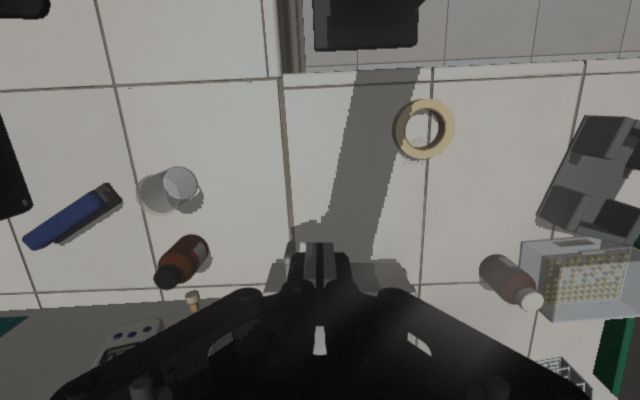

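The door's top edge lies at 87–89°, and shut would be 87.5° (ajar would be about 83°). It took 27 N against a hard stop. The hand is clear, and the bottles, beaker and tape roll are standing in place.

```bash
python3 -c "
from bench import *
print(sign_off(),read_time_s())"
```

```text
the job is handed in; nothing more can be done
the job is handed in; nothing more can be done
```

The smaller carton is fully in the empty pigeonhole, the door is pushed shut to its hard stop (camera angle matches fully shut), and the job was handed in at about 44.5 s of the 58 s allowed; no verdict came back.

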